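# Kit up two desk globes

### The arm

A 6-joint arm with a two-finger parallel gripper is mounted at the origin on the work surface. World frame = base frame: x ahead of the robot, y to its left, z up, the work surface at z = 0. Lengths are in m, angles in rad, forces in N, time in s.
With the tool pointing down it reaches from about 0.4 to 0.925 m from the base axis. Payload 12.5 kg.
Tool frame: the origin (TCP) lies between the finger pads; the fingertips stand 14 mm ahead of it and the grasp point (between the pads) lies 5 mm behind it; z points along the fingers, y is the direction in which the jaws open and shut (so a half turn about z gives the same grasp; the last joint's range is limited). The gripper opens to 95 mm and grips with 3 to 60 N. Pads are 20 mm wide; open, the fingers measure 119 mm over their backs; the gripper's body (75 mm by 180 mm) begins 59 mm behind the grasp point.
Start: joints at [-1.341, 0.491, 1.559, -0, 1.092, -0.106], TCP at [0.206, -0.59, 0.229] pointing down, gripper open.
Joint ranges: [-3.1, 3.1], [-0.84, 2.19], [0.05, 2.79], [-1.13, 4.28], [0.06, 2.93], [-2.69, 2.69]. Speed limits (rad/s): [2.22, 2.22, 2.79, 3.14, 3.14, 3.14].

### API

Orientations are given as a unit quaternion [x, y, z, w].
In Python, from station import arm gives the robot as it stands. The module is installed in compiled form; this text tells all that it offers.
- The arm moves only by the tool move_arm, never from a script. Its argument "motion" is a list that holds one entry, the list of rows, each a list of 7 numbers: the shift along the tool's x, y, z normalised to -1 to 1, where 1 is 50 cm, then the turn, a rotation vector about the tool's x, y, z normalised to -1 to 1, where 1 is 90 degrees, then the opening, from 0 (shut) to 1 (fully open). A call has 1 to 20 rows; each row shifts and turns the commanded pose from where the row before left it, along the tool's axes as they then stand; what a row does not reach is not made up. A row lasts 1/8 s, in which the tool goes at most 62.5 mm and 10.7 degrees, less where a joint would pass 70% of its speed; a pose out of reach is approached as far as the arm can. A call with a number of a shift or a turn outside -1 to 1 is refused whole. A call with a gripper value outside its range is refused whole. The fingers move at their own pace and stop on an object; "grip_force" is the grip in N (left out, the last holds). Time passes only in rows, so rows that do not move let the fingers close. It gives the time, the measured TCP pose, the force and the opening at its end, in the units of the state.
- arm.read_state(): the state, without advancing time (a new reading comes with each control period).
- arm.camera(name): name is "scene" or "top" or "wrist"; returns a dict with "pixels" (400x640x3 uint8, red, green, blue), "range_z" (400x640 float32, m along the optical axis (not along the pixel's ray), 0 where there is no reading), "mtx" (3x3 intrinsics, pixels), "distortion" ([k1, k2, p1, p2, k3] as OpenCV has them; the pictures are not rectified), "extrinsics" (4x4, takes a point from world to camera coordinates). Camera axes: x right, y up, looking along -z (the intrinsics and any distortion apply to the point x, -y, -z); pixel columns grow to the right and rows downward; lengths in m; the calibration is good to about 2 mm. A picture is of the moment at which its call begins.
- arm.sign_off(): hands the job in, once; it reports no verdict.
Trained networks look in a picture, given as the dict that the camera call returned (one of the last four; its "shot" number tells which), for a name from the list of things; names that differ only in an ending like _2 or _b are one class to them, and where a whole thing is asked for, a point or a joint stands for the part that bears it (a point fixed in the world has none). Each returns a list of dicts, best first, with "score" (0 to 1); they miss things now and then, are a little off and sometimes report something else, mostly with a low value. They report only what shows in the picture. A call takes as long as a camera call. They do not tell look-alikes from the thing itself.
- arm.spot_in(picture, query): "centre" ([x, y, z] in m, in world coordinates, good to about 4 mm: the middle of the surface that is visible of it).
- arm.trace(picture, query): "mask" (400x640 bool, what is visible of it).
The state is a dict: "time": time; "q": joint angles; "joint_velocities": joint speeds; "effort": joint torques, N m; "eef_pos": TCP position; "orientation": TCP orientation; "force": force on the tool from outside, world axes, zero at the start; "torque": the same for the moment, N m; "width": finger opening in m.
Only numpy, scipy, OpenCV 4.12 (cv2) and the standard library are available. Lean on these libraries where they do the work, as an engineer would, in place of code of your own. Each camera call takes 0.05 s, during which the arm holds its last target.

### The job

Make up the parts kits for two desk globes. The green tray is for the ocean globe on a meridian: ocean-blue ball, dark-wood foot and brass half meridian; the white tray is for the antique globe on a plain pin: cream ball and black steel foot only, its meridian cell stays empty. Seat each ball in its tray's cork ring, stand each foot upright in the middle cell and lay the meridian flat in the meridian cell, setting the balls down gently without dropping them, and leave the celestial ball, the aluminium meridian and the glue bottle where they are.

Things in the scene. Friction and masses are not known exactly. Their poses are not given: they have to be found in the camera images.
- tray_green: Green-walled fixed tray 104 (its x) x 276 mm (its y); origin: centre of underside. Floor 8 mm thick, walls 16.5 mm high, 6 mm thick. Three cells, each 92 mm along x: ball cell at y=+92 mm (80 mm wide, cork ring in its middle, 12 mm high, 36 mm inside; a seated ball's centre is 40 mm above the bench), foot cell at y=0 (92 mm wide), meridian cell at y=-92 mm (80 mm wide).
- tray_white: White-walled fixed tray 104 (its x) x 276 mm (its y); origin: centre of underside. Floor 8 mm thick, walls 16.5 mm high, 6 mm thick. Three cells, each 92 mm along x: ball cell at y=+92 mm (80 mm wide, cork ring in its middle, 12 mm high, 36 mm inside; a seated ball's centre is 40 mm above the bench), foot cell at y=0 (92 mm wide), meridian cell at y=-92 mm (80 mm wide).
- ball_ocean: Ocean-blue globe ball with off-white land: loose ball 54 mm across (60 g), origin at its centre, brass pin ends at the poles. It sits in a fixed cork ring (50 mm outside, 36 mm inside, 12 mm high) that stays in the stock; its centre is 32 mm above the bench. 
- ball_cream: Cream antique-style globe ball with brown land: loose ball 54 mm across (60 g), origin at its centre, brass pin ends at the poles. It sits in a fixed cork ring (50 mm outside, 36 mm inside, 12 mm high) that stays in the stock; its centre is 32 mm above the bench. 
- ball_star: Celestial globe ball, midnight blue (nearly black) with small gold stars: loose ball 54 mm across (60 g), origin at its centre, brass pin ends at the poles. It sits in a fixed cork ring (50 mm outside, 36 mm inside, 12 mm high) that stays in the stock; its centre is 32 mm above the bench. Stays in the stock.
- foot_wood: Turned dark-wood globe foot standing upright, loose (120 g): round base 64 mm across, 8 mm thick at the edge and rising to a column 16 mm across from 24 to 44 mm height, with brass collars. Origin: centre of its underside.
- foot_steel: Black steel globe foot standing upright, loose (200 g): round dished base 64 mm across, 4 mm thick at the edge, with a bright steel axis pin 10 mm across from 15 to 48 mm height. Origin: centre of its underside.
- arc_brass: Yellow brass half meridian, loose (40 g). Half-circle bow lying flat, band 6 x 6 mm. Origin: middle of its outline (48 mm along x, 70 mm along y), underside. Open ends point to +x; the fixing lug at the middle of the bow (14 mm along x, 12 mm along y, 14 mm high) is centred 17 mm from the origin towards -x. 
- arc_alu: Silver-grey aluminium half meridian, loose (40 g), same shape as the brass one. Half-circle bow lying flat, band 6 x 6 mm. Origin: middle of its outline (48 mm along x, 70 mm along y), underside. Open ends point to +x; the fixing lug at the middle of the bow (14 mm along x, 12 mm along y, 14 mm high) is centred 17 mm from the origin towards -x. Stays in the stock.
- glue: White glue bottle with an orange nozzle, 40 mm across, 112 mm tall, standing among the stock. Origin: centre of its underside. Leave it alone.
Things that resemble listed ones, but are neither listed nor needed, are in the scene too. Leave any pink or red look-alike of the foot_steel alone.

How it is judged:
At the end, for the whole second after the job is handed in: Each part in its tray and cell. Balls in the rings (within 8 mm, along each tray axis), feet upright on the cell floor (15 mm), arc flat on the floor, either way round (23 mm along tray x, 19 mm along y), tilts under 0.1 rad. All released, at rest (x of ball_ocean in the frame of tray_green between -0.008 and 0.008 m and y of ball_ocean in the frame of tray_green between 0.084 and 0.1 m and z of ball_ocean in the frame of tray_green between 0.036 and 0.044 m and linear speed of each of ball_ocean, ball_cream, foot_wood, foot_steel, arc_brass below 0.02 m/s and x of ball_cream in the frame of tray_white between -0.008 and 0.008 m and y of ball_cream in the frame of tray_white between 0.084 and 0.1 m and z of ball_cream in the frame of tray_white between 0.036 and 0.044 m and x of foot_wood in the frame of tray_green between -0.015 and 0.015 m and y of foot_wood in the frame of tray_green between -0.015 and 0.015 m and z of foot_wood in the frame of tray_green between 0.005 and 0.0115 m and angle between each of foot_wood, foot_steel, arc_brass's own z axis and vertical below 0.1 rad and x of foot_steel in the frame of tray_white between -0.015 and 0.015 m and y of foot_steel in the frame of tray_white between -0.015 and 0.015 m and z of foot_steel in the frame of tray_white between 0.005 and 0.0115 m and x of arc_brass in the frame of tray_green between -0.023 and 0.023 m and y of arc_brass in the frame of tray_green between -0.111 and -0.073 m and z of arc_brass in the frame of tray_green between 0.005 and 0.0115 m); the robot touches nothing.
It fails at once if the celestial ball in the stock is moved more than 15 mm (distance of ball_star from where it was at the start of the episode above 0.015 m).
It fails at once if the aluminium meridian in the stock is moved more than 15 mm (distance of arc_alu from where it was at the start of the episode above 0.015 m).
It fails at once if the glue bottle is moved more than 20 mm or tipped over (distance of glue from where it was at the start of the episode above 0.02 m or angle between glue's own z axis and vertical above 0.35 rad).
It fails at once if a ball is dropped into a tray (falls faster than 0.6 m/s within the tray's outline, less than 35 mm above its seat) ((linear speed of ball_ocean above 0.6 m/s and x of ball_ocean in the frame of tray_green between -0.052 and 0.052 m and y of ball_ocean in the frame of tray_green between -0.138 and 0.138 m and z of ball_ocean in the frame of tray_green below 0.075 m) or (linear speed of ball_ocean above 0.6 m/s and x of ball_ocean in the frame of tray_white between -0.052 and 0.052 m and y of ball_ocean in the frame of tray_white between -0.138 and 0.138 m and z of ball_ocean in the frame of tray_white below 0.075 m) or (linear speed of ball_cream above 0.6 m/s and x of ball_cream in the frame of tray_green between -0.052 and 0.052 m and y of ball_cream in the frame of tray_green between -0.138 and 0.138 m and z of ball_cream in the frame of tray_green below 0.075 m) or (linear speed of ball_cream above 0.6 m/s and x of ball_cream in the frame of tray_white between -0.052 and 0.052 m and y of ball_cream in the frame of tray_white between -0.138 and 0.138 m and z of ball_cream in the frame of tray_white below 0.075 m)).
It also fails if it takes over 118 s, if anything falls off the work surface, if the arm or the gripper's body presses on something with over 40 N, if the wrist force passes 120 N, or if a joint passes its speed limit or range.

## Working session

There is one attempt and no reset: what is moved stays moved. The work goes in short steps, Python scripts to look and compute and a tool call to move; the robot and the scene stay as the last step left them, time stands still between calls to the robot, and variables do not carry over. Pictures are saved under pics/ and viewed, and the job is handed in when it is done.

Besides the shell and the picture viewer there is one more tool, called after ">>>" as name([rows], argument=value, ...), one row to a line, values as JSON. move_arm: Moves the arm, as the interface text tells. Scaled input: -1 to 1 covers 50 cm each way for a shift and 90 degrees each way for a turn. Its arguments: {"type":"object","properties":{"motion":{"type":"array"},"grip_force":{"type":"number"}},"required":["motion"]}

```bash
mkdir -p pics; ls
python3 - <<'E'
from station import arm
import cv2
print(arm.read_state())
for n in ["scene","top"]:
    p=arm.camera(n); cv2.imwrite(f"pics/{n}0.png",cv2.cvtColor(p["pixels"],cv2.COLOR_RGB2BGR))
    print(n,p["mtx"],p["distortion"],p["extrinsics"],p["shot"])
E
```

```text
pics
{'time': 0.0, 'q': array([-1.34064219e+00,  4.91568206e-01,  1.55946582e+00,  1.29809377e-06,
        1.09172463e+00, -1.05628215e-01]), 'joint_velocities': array([ 0.00168856,  0.00050622, -0.00034727,  0.00072132, -0.00093002,
       -0.00099267]), 'effort': array([ 3.56812707e-03, -6.12636566e+01, -2.58179677e+01,  6.94006914e-02,
        4.82691871e-02, -1.25339643e-04]), 'eef_pos': array([ 0.20589193, -0.58985637,  0.22805074]), 'orientation': array([ 9.85939233e-01,  1.67103228e-01, -3.57014354e-05, -5.81910405e-04]), 'force': array([0.45701316, 0.80635054, 0.01898286]), 'torque': array([0.03642024, 0.02419498, 0.00633279]), 'width': 0.09550947481250985}
scene [[411.2125       0.         320.29719117]
 [  0.         411.2125     200.91146046]
 [  0.           0.           1.        ]] [-0.04050181  0.          0.          0.          0.        ] [[ 0.44967635  0.89313436  0.01010917 -0.27309612]
 [-0.77843181  0.3863256   0.49476909  0.4542254 ]
 [ 0.43798984 -0.23035526  0.86896568 -1.32880285]
 [ 0.          0.          0.          1.        ]] 1
top [[501.31248269   0.         315.22313959]
 [  0.         501.31248269 211.88659294]
 [  0.           0.           1.        ]] [0.02249639 0.         0.         0.         0.        ] [[ 0.00554822 -0.99993102  0.01035283  0.00410949]
 [ 0.98938957  0.00699222  0.14511852 -0.61753638]
 [-0.1451809   0.00943783  0.98936011 -1.48426206]
 [ 0.          0.          0.          1.        ]] 2
```

View pics/scene0.png

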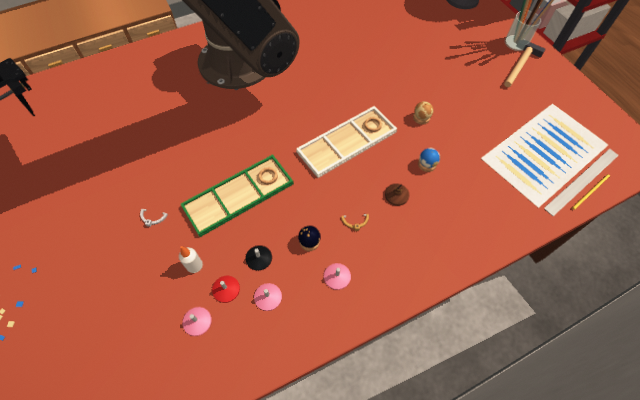

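View pics/top0.png

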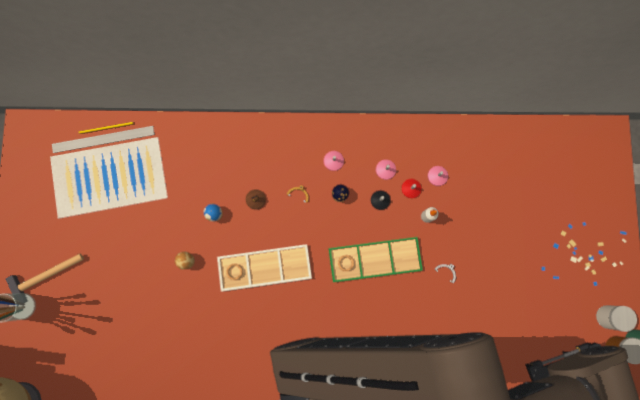

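The top view shows, left to right: cream ball (184,260), ocean ball (212,212), wood foot (256,199), brass arc (299,193), celestial ball (341,193), black steel foot (381,200), red look-alike (411,188), pink look-alikes (333,160), (386,169) and (438,175), glue (431,214), silver arc (447,272). The white tray is at (265,267) and the green tray at (376,259), each with its ring on the left.

```bash
cat > h.py <<'E'
import numpy as np,cv2
def rays(p,uv):
    uv=np.asarray(uv,float).reshape(-1,1,2)
    n=cv2.undistortPoints(uv,p["mtx"],np.array(p["distortion"])).reshape(-1,2)
    d=np.c_[n[:,0],-n[:,1],-np.ones(len(n))]
    E=p["extrinsics"];R=E[:3,:3];c=-R.T@E[:3,3]
    return c,d@R
def plane(p,uv,z):
    c,d=rays(p,uv); return c+d*((z-c[2])/d[:,2])[:,None]
def cloud(p,mask):
    v,u=np.nonzero(mask&(p["range_z"]>0))
    c,d=rays(p,np.c_[u,v]); return c+d*p["range_z"][v,u][:,None],np.c_[u,v]
def proj(p,X):
    E=p["extrinsics"];c=np.atleast_2d(X)@E[:3,:3].T+E[:3,3];c=c*[1,-1,-1]
    return cv2.projectPoints(c,np.zeros(3),np.zeros(3),p["mtx"],np.array(p["distortion"]))[0].reshape(-1,2)
def save(p,name,box=None,s=1):
    im=cv2.cvtColor(p["pixels"],cv2.COLOR_RGB2BGR)
    if box: x0,y0,x1,y1=box; im=im[y0:y1,x0:x1]
    im=cv2.resize(im,None,fx=s,fy=s,interpolation=cv2.INTER_CUBIC); cv2.imwrite("pics/"+name,im)
E
python3 - <<'E'
from station import arm
from h import *
np.set_printoptions(precision=4,suppress=True)
p=arm.camera("top"); s=arm.camera("scene")
save(p,"top1.png",(150,140,470,300),2.5)
for n in ["tray_green","tray_white","ball_ocean","ball_cream","ball_star","foot_wood","foot_steel","arc_brass","arc_alu","glue"]:
    for c,q in (("top",p),("scene",s)):
        r=arm.spot_in(q,n)
        print(n,c,[(round(d["score"],2),np.round(d["centre"],3).tolist(),proj(q,d["centre"]).round()[0].tolist()) for d in r[:5]])
    m=arm.trace(p,n)
    for d in m[:2]:
        C,uv=cloud(p,d["mask"]); print("  tr",round(d["score"],2),len(C),np.median(C,0),C.min(0),C.max(0),uv.mean(0))
E
```

```text
tray_green top [(0.63, [0.476, -0.175, 0.008], [374.0, 259.0])]
tray_green scene [(0.59, [0.478, -0.18, 0.007], [236.0, 195.0])]
  tr 0.68 3032 [ 0.4776 -0.1759  0.0104] [ 0.4093 -0.317  -0.0024] [ 0.5458 -0.0351  0.0309] [374.6689 258.7955]
  tr 0.18 368 [0.6609 0.1925 0.0144] [ 0.6314  0.1622 -0.0052] [0.6978 0.2256 0.0529] [255.7989 198.7038]
tray_white top [(0.58, [0.45, 0.164, 0.007], [264.0, 267.0])]
tray_white scene [(0.8, [0.454, 0.16, 0.008], [346.0, 142.0])]
  tr 0.71 3163 [0.4508 0.1634 0.0103] [ 0.3804  0.0225 -0.0067] [0.5224 0.3062 0.0299] [264.2194 266.9105]
ball_ocean top [(0.6, [0.617, 0.323, 0.046], [212.0, 211.0])]
ball_ocean scene [(0.9, [0.625, 0.311, 0.05], [429.0, 158.0]), (0.36, [0.475, 0.39, 0.043], [421.0, 112.0])]
  tr 0.64 222 [0.616  0.3191 0.0523] [0.5932 0.2971 0.0351] [0.6435 0.3479 0.0669] [212.2793 211.2793]
  tr 0.37 321 [0.6614 0.1927 0.0152] [ 0.6329  0.1646 -0.    ] [0.6951 0.2256 0.0529] [255.5421 198.4455]
ball_cream top [(0.85, [0.474, 0.404, 0.053], [182.0, 258.0]), (0.21, [0.663, -0.193, 0.013], [379.0, 199.0])]
ball_cream scene [(0.85, [0.4
[... 1630 characters left out ...]
.698  0.0686 0.0084] [ 0.6791  0.0433 -0.0009] [0.7066 0.0965 0.0223] [295.5769 188.8654]
arc_alu top [(0.43, [0.456, -0.407, 0.005], [449.0, 267.0])]
arc_alu scene [(0.51, [0.451, -0.406, 0.007], [149.0, 221.0])]
  tr 0.23 3063 [0.4508 0.1641 0.0103] [ 0.3836  0.0225 -0.0048] [0.5229 0.3042 0.0299] [264.2844 266.8857]
glue top [(0.72, [0.61, -0.332, 0.073], [429.0, 214.0]), (0.21, [0.675, -0.068, 0.047], [340.0, 193.0])]
glue scene [(0.83, [0.622, -0.338, 0.064], [190.0, 258.0])]
  tr 0.53 185 [ 0.6083 -0.3338  0.0699] [ 0.594  -0.3568 -0.0074] [ 0.632  -0.3218  0.1201] [428.7405 214.573 ]
  tr 0.53 300 [0.6611 0.1921 0.0155] [0.6329 0.1646 0.0021] [0.6939 0.221  0.0529] [255.9733 198.5333]
```

View pics/top1.png

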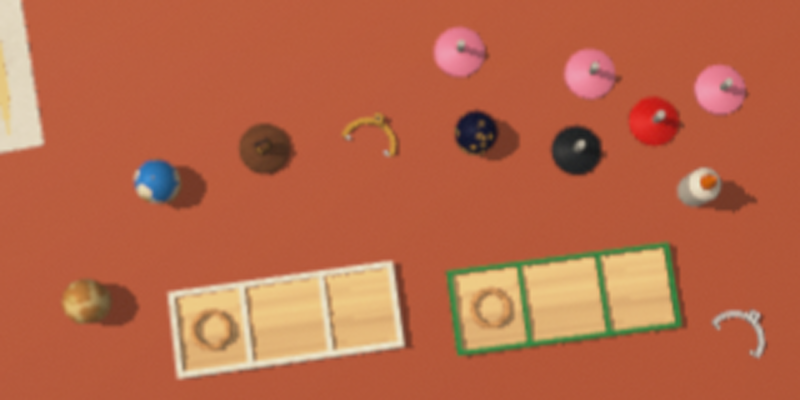

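Identity check: foot_steel candidates are black (381,200), red (411,188), and pink (333,160), (386,169), (438,175); only the black one with a bright pin fits. For the balls, ocean is blue at (212,212), cream is brown at (184,260), and the nearly black starred one at (341,193) stays. For the arcs, the yellow one at (299,190) is brass and the silver one at (449,268) stays. Next I'll fit the poses precisely with both cameras and enlarge these crops.

```bash
cat > fit.py <<'E'
from station import arm
from h import *
from scipy.optimize import minimize
np.set_printoptions(precision=4,suppress=True)
def hullmask(p,X):
    m=np.zeros((1600,2560),np.uint8); h=cv2.convexHull(((proj(p,X)+.5)*4).astype(np.float32))
    cv2.fillConvexPoly(m,h.astype(int),1); return cv2.resize(m.astype(np.float32),(640,400),interpolation=cv2.INTER_AREA)
def fit(p,mask,model,x0,step):
    f=lambda x: np.abs(hullmask(p,model(x))-mask).sum()
    sim=np.vstack([x0]+[np.array(x0)+np.eye(len(x0))[i]*step[i] for i in range(len(x0))])
    r=minimize(f,x0,method="Nelder-Mead",options=dict(initial_simplex=sim,xatol=1e-4,fatol=.3))
    return r.x,r.fun,mask.sum()
def tray(x):
    c,s=np.cos(x[2]),np.sin(x[2]); 
    return np.array([[x[0]+c*a-s*b,x[1]+s*a+c*b,z] for a in(-.052,.052) for b in(-.138,.138) for z in(0,.0165)])
g=np.random.default_rng(0).normal(size=(800,3)); g/=np.linalg.norm(g,axis=1)[:,None]
def ball(x): return np.r_[x[0],x[1],.032]+.027*g
t=np.linspace(0,2*np.pi,60)
def disc(h): return lambda x: np.array([[x[0]+.032*np.cos(a),x[1]+.032*np.sin(a),z] for a in t for z in(0,h)])
if __name__=="__main__":
  for cam in("top","scene"):
    p=arm.camera(cam)
    for n,mod,x0 in [("tray_green",tray,[.477,-.177,.1]),("tray_white",tray,[.45,.163,.1]),("ball_ocean",ball,[.617,.32]),("ball_cream",ball,[.47,.4]),("foot_wood",disc(.008),[.66,.192]),("foot_steel",disc(.004),[.663,-.194])]:
        ms=arm.trace(p,n); best=None
        for d in ms:
            C,uv=cloud(p,d["mask"])
            if len(C) and np.linalg.norm(np.median(C[:,:2],0)-x0[:2])<.04: best=d;break
        if best is None: print(cam,n,"none",len(ms)); continue
        m=best["mask"].astype(np.float32)
        print(cam,n,round(best["score"],2),*fit(p,m,mod,x0,[.01,.01,.1][:len(x0)]))
    if cam=="top":
        save(p,"arc.png",(270,170,330,215),10); save(p,"stl.png",(360,180,430,220),8)
E
python3 fit.py
```

```text
top tray_green 0.57 [ 0.4787 -0.1775  0.1333] 83.1875 3063.0
top tray_white 0.98 [0.4511 0.1612 0.1429] 102.6875 3158.0
top ball_ocean 0.66 [0.6177 0.3227] 27.5 281.0
top ball_cream 0.57 [0.4712 0.4045] 17.375 279.0
top foot_wood 0.73 [0.6651 0.1947] 16.1875 336.0
top foot_steel 0.82 [ 0.6653 -0.197 ] 28.9375 303.0
scene tray_green 0.91 [ 0.4748 -0.1754  0.132 ] 134.8125 4155.0
scene tray_white 0.95 [0.448  0.166  0.1401] 103.3125 3293.0
scene ball_ocean 0.74 [0.6158 0.3247] 29.0625 304.0
scene ball_cream 0.71 [0.468  0.4041] 16.5625 290.0
scene foot_wood 0.63 [0.6603 0.1991] 28.9375 420.0
scene foot_steel 0.69 [ 0.6624 -0.1946] 51.5625 490.0
```

View pics/arc.png

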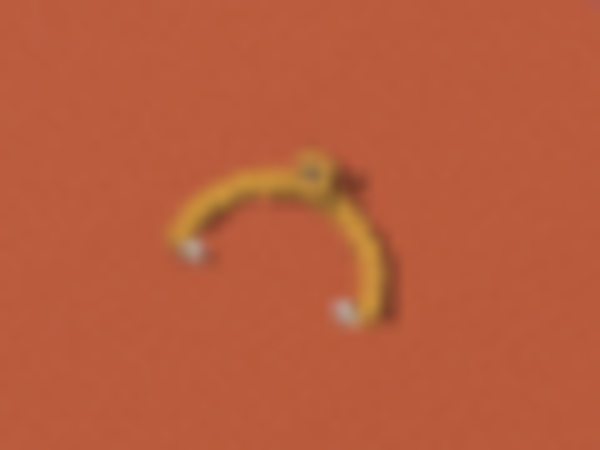

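View pics/stl.png

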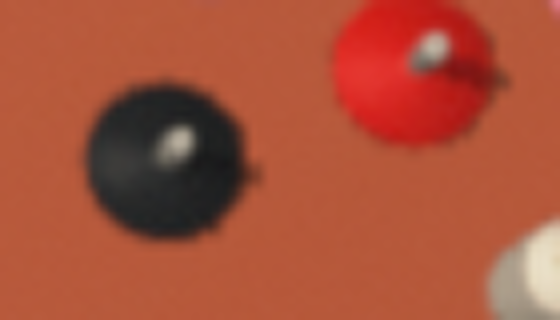

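```bash
cat > mv.py <<'E'
import sys
from station import arm
from h import *
from scipy.spatial.transform import Rotation as Ro
np.set_printoptions(precision=4,suppress=True)
def go(x,y,z,psi=None):
    """units for: turn first (rows of turn z), then shift"""
    s=arm.read_state(); R=Ro.from_quat(s["orientation"]).as_matrix(); P=s["eef_pos"]
    ps=np.arctan2(R[1,0],R[0,0]); psi=ps if psi is None else psi
    # desired
    Rd=np.array([[np.cos(psi),np.sin(psi),0],[np.sin(psi),-np.cos(psi),0],[0,0,-1]])
    rv=Ro.from_matrix(R.T@Rd).as_rotvec()/(np.pi/2)
    d=Rd.T@(np.array([x,y,z])-P)/.5
    print("P",P,"psi",round(ps,4),"w",round(s["width"],4),"q6",round(s["q"][5],2),"F",s["force"],"t",round(s["time"],2))
    print("turn",rv,"then shift",d, "rows>=",max(abs(d)).round(3)/.08)
if __name__=="__main__":
    a=[float(v) for v in sys.argv[1:]]; go(*a)
E
python3 mv.py 0.62 -0.196 0.22 0.135
```

```text
P [ 0.206  -0.5901  0.2287] psi 0.3358 w 0.0953 q6 -0.11 F [-0.4273 -0.1486 -0.3268] t 2.4
turn [0.0001 0.     0.1278] then shift [ 0.9266 -0.6696  0.0173] rows>= 11.5875
```

>>> move_arm([
  [[0.066,-0.048,0,0,0,0.064,1],[0.066,-0.048,0,0,0,0.064,1],[0.066,-0.048,0,0,0,0,1],[0.066,-0.048,0,0,0,0,1],[0.066,-0.048,0,0,0,0,1],[0.066,-0.048,0,0,0,0,1],[0.066,-0.048,0,0,0,0,1],[0.066,-0.048,0,0,0,0,1],[0.066,-0.048,0,0,0,0,1],[0.066,-0.048,0,0,0,0,1],[0.066,-0.048,0,0,0,0,1],[0.066,-0.048,0,0,0,0,1],[0.066,-0.048,0,0,0,0,1],[0.066,-0.048,0,0,0,0,1],[0,0,0,0,0,0,1]],
])

```text
time: 4.28
eef_pos: [0.6108, -0.1851, 0.2283]
orientation: [0.998, 0.069, 0.0, -0.0]
force: [-0.9, -0.4, 0.1]
width: 0.0951
```

Run:
```python
from mv import *
go(.664,-.196,.1,.135)
p=arm.camera("wrist"); save(p,"w1.png"); E=p["extrinsics"]; print(-E[:3,:3].T@E[:3,3], E[:3,:3],p["mtx"][0,0])
for d in arm.spot_in(p,"foot_steel"): print(d["score"],d["centre"],proj(p,d["centre"]))
```

```text
P [ 0.6108 -0.1851  0.2283] psi 0.1376 w 0.0951 q6 1.04 F [-0.9339 -0.3617  0.0525] t 4.28
turn [-0.0001 -0.0001  0.0017] then shift [0.1026 0.036  0.2566] rows>= 3.2125
[ 0.6933 -0.1726  0.3856] [[ 0.1381 -0.9904  0.0008]
 [ 0.9478  0.1319 -0.2903]
 [ 0.2874  0.0409  0.9569]] 350.149043324637
0.96 [0.7566, -0.2145, 0.0069] [[374.9108  29.616 ]]
0.95 [0.6993, -0.2925, 0.0117] [[439.6962  99.5957]]
0.94 [0.7386, -0.3737, 0.0088] [[522.9216  72.8811]]
0.58 [0.6601, -0.1936, 0.0079] [[339.8347 123.4429]]
```

View pics/w1.png

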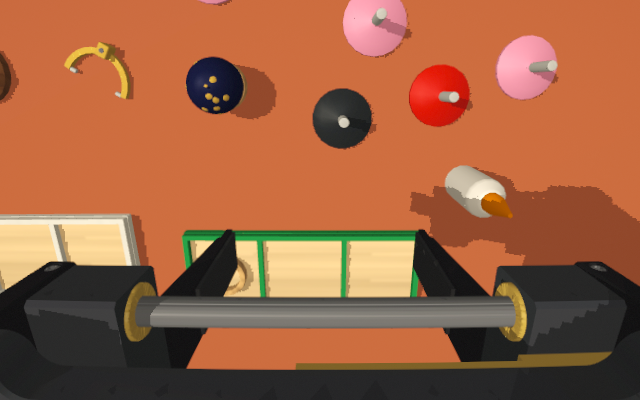

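The wrist view shows the black steel foot at (342,118) with its pin top at (344,122), the brass arc at (98,72) with its lug at (103,50), the star ball at (215,85), and the green tray's inner edge below. I'll refine the steel foot and brass arc positions from this view.

Run:
```python
from fit import *
p=arm.camera("wrist")
hsv=cv2.cvtColor(p["pixels"],cv2.COLOR_RGB2HSV)
m=np.zeros((400,640),np.float32); m[80:155,305:380]=1
best=[d for d in arm.trace(p,"foot_steel") if d["mask"][135,330]]
if best: print("steel disc",*fit(p,best[0]["mask"].astype(np.float32),disc(.004),[.663,-.195],[.01,.01]))
print("pin top",plane(p,[344,122],.048))
# brass arc band, yellow pixels
y=((hsv[...,0]>18)&(hsv[...,0]<32)&(hsv[...,1]>120)&(hsv[...,2]>90)).astype(np.uint8)
y[:, 150:]=0; y[110:]=0
v,u=np.nonzero(y); print("n",len(u),u.min(),u.max(),v.min(),v.max())
X=plane(p,np.c_[u,v],.005)[:,:2]
from scipy.optimize import least_squares
r=least_squares(lambda c:np.hypot(*(X-c[:2]).T)-.032,[.67,.05],loss="soft_l1",f_scale=.002); print("arc centre",r.x)
print("lug top",plane(p,[103,49],.014)); print("ends",plane(p,[[71,70],[124,95]],.006))
save(p,"w1b.png",(40,20,180,120),5)
```

```text
steel disc [ 0.6654 -0.1945] 79.125 2864.0
pin top [[ 0.6639 -0.197   0.048 ]]
n 829 63 127 41 96
arc centre [0.6697 0.0679]
lug top [[0.7012 0.0519 0.014 ]]
ends [[0.6765 0.0919 0.006 ]
 [0.6577 0.0354 0.006 ]]
```

View pics/w1b.png

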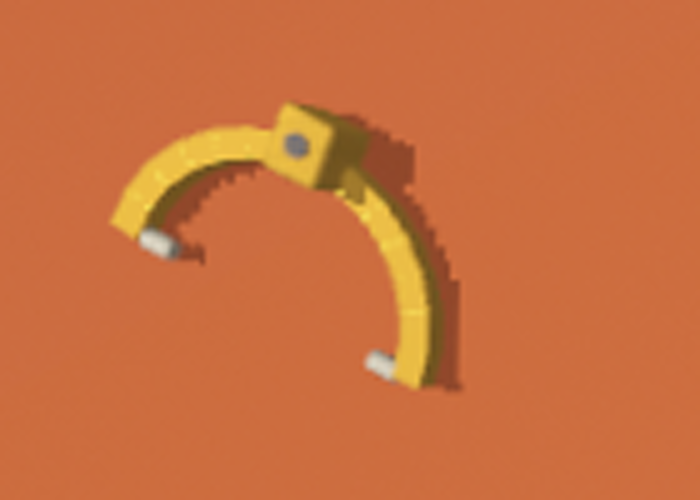

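>>> move_arm([
  [[0.0513,0.018,0.04,0,0,0,0.5],[0.0513,0.018,0.04,0,0,0,0.5],[0,0,0.05,0,0,0,0.5],[0,0,0.05,0,0,0,0.5],[0,0,0.05,0,0,0,0.5],[0,0,0.05,0,0,0,0.5],[0,0,0.05,0,0,0,0.5],[0,0,0.04,0,0,0,0.5],[0,0,0.018,0,0,0,0.5],[0,0,0,0,0,0,0.5]],
], grip_force=30)

```text
time: 5.72
eef_pos: [0.6626, -0.1981, 0.0344]
orientation: [0.998, 0.067, -0.0, -0.0]
force: [0.2, -0.2, 0.6]
width: 0.0473
```

Run:
```python
from mv import *
go(.664,-.196,.034,.135)
p=arm.camera("wrist"); save(p,"w2.png")
q=p
print(plane(p,[[99.4,49]],.014))
```

```text
P [ 0.6626 -0.1981  0.0344] psi 0.1344 w 0.0473 q6 1.05 F [ 0.1693 -0.1575  0.5848] t 5.72
turn [-0.0001  0.0002 -0.0004] then shift [ 0.0034 -0.0039  0.0009] rows>= 0.05
[[ 0.7496 -0.0758  0.014 ]]
```

View pics/w2.png

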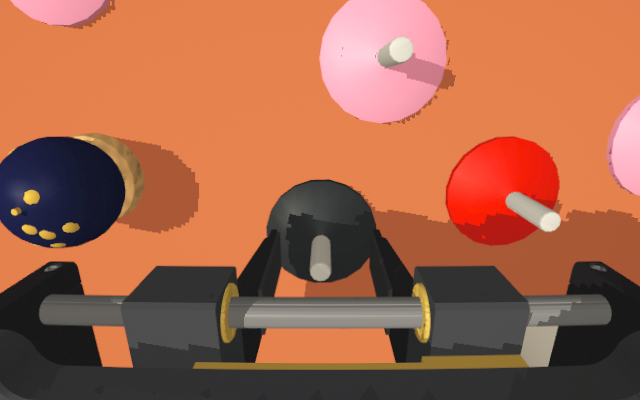

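The pin (320,270) stands between the fingers (about 265–385), so I'll close and lift.

>>> move_arm([
  [[0,0,0,0,0,0,0],[0,0,0,0,0,0,0],[0,0,0,0,0,0,0],[0,0,0,0,0,0,0],[0,0,-0.02,0,0,0,0],[0,0,-0.05,0,0,0,0],[0,0,-0.05,0,0,0,0],[0,0,-0.06,0,0,0,0],[0,0,-0.06,0,0,0,0],[0,0,0,0,0,0,0]],
], grip_force=30)

```text
time: 7.02
eef_pos: [0.6635, -0.1982, 0.1571]
orientation: [0.998, 0.067, 0.002, 0.001]
force: [0.5, -1.0, -3.3]
width: 0.0096
```

Run:
```python
from mv import *
go(.4495-.06,.1636,.155,.1415)
```

```text
P [ 0.6635 -0.1982  0.1571] psi 0.1348 w 0.0096 q6 1.05 F [ 0.4501 -0.9804 -3.3048] t 7.03
turn [ 0.0014 -0.0024 -0.0043] then shift [-0.4405 -0.7937  0.0043] rows>= 9.925
```

>>> move_arm([
  [[-0.04,-0.072,0,0,0,-0.004,0],[-0.04,-0.072,0,0,0,0,0],[-0.04,-0.072,0,0,0,0,0],[-0.04,-0.072,0,0,0,0,0],[-0.04,-0.072,0,0,0,0,0],[-0.04,-0.072,0,0,0,0,0],[-0.04,-0.072,0,0,0,0,0],[-0.04,-0.072,0,0,0,0,0],[-0.04,-0.072,0,0,0,0,0],[-0.04,-0.072,0,0,0,0,0],[-0.04,-0.072,0,0,0,0,0],[0,0,0,0,0,0,0]],
])

```text
time: 8.52
eef_pos: [0.3874, 0.1646, 0.1539]
orientation: [0.997, 0.072, -0.001, 0.0]
force: [1.4, -0.6, -2.7]
width: 0.0092
```

Run:
```python
from mv import *
go(.4495,.1636,.155,.1415)
p=arm.camera("wrist"); save(p,"w3.png")
for d in arm.trace(p,"tray_white")[:1]: print(d["score"],d["mask"].sum())
```

```text
P [0.3874 0.1646 0.1539] psi 0.144 w 0.0092 q6 1.67 F [ 1.3968 -0.6066 -2.6672] t 8.53
turn [0.0001 0.0013 0.0016] then shift [ 0.1227  0.0195 -0.0023] rows>= 1.5374999999999999
0.77 43505
```

View pics/w3.png

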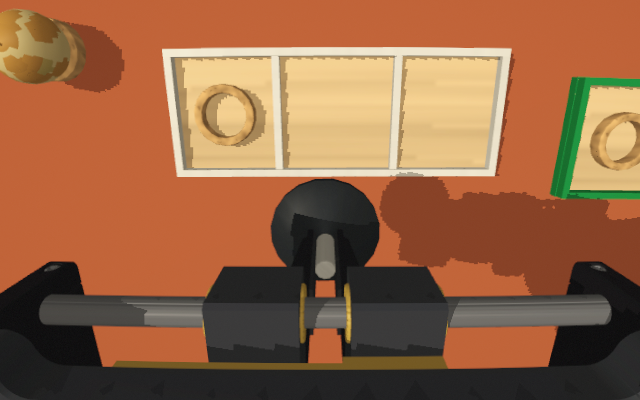

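The foot hangs upright, and the white tray is fully in view with outer rim corners (163,49), (511,48), (496,176), (179,176) and its ring at (226,115).

Run:
```python
from mv import *
from fit import fit,tray
p=arm.camera("wrist")
c=plane(p,[[163,49],[511,48],[496,176],[179,176]],.0165); print(c, c.mean(0)); e=(c[0]+c[3]-c[1]-c[2])/2
print("len",np.linalg.norm(e[:2]),"yaw",np.arctan2(-e[0],e[1]))
print(fit(p,arm.trace(p,"tray_white")[0]["mask"].astype(np.float32),tray,[.45,.163,.14],[.01,.01,.05]))
print("ring",plane(p,[[226,115]],.02))
print("pin top held",plane(p,[[325,272]],.155), "base", )
save(p,"w3b.png",(150,30,530,190),2)
```

```text
[[0.4841 0.3075 0.0165]
 [0.5246 0.034  0.0165]
 [0.4211 0.0173 0.0165]
 [0.3816 0.2916 0.0165]] [0.4528 0.1626 0.0165]
len 0.27676951916736003 yaw 0.14505748107573033
(array([0.4509, 0.1653, 0.1495]), np.float64(637.25), np.float32(42783.0))
ring [[0.4398 0.2531 0.02  ]]
pin top held [[0.3845 0.1635 0.155 ]] base
```

View pics/w3b.png

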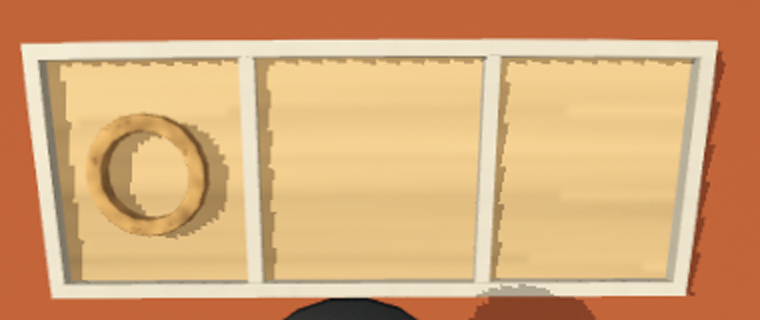

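>>> move_arm([
  [[0.042,0.007,0,0,0,0,0],[0.042,0.007,0,0,0,0,0],[0.042,0.007,0.02,0,0,0,0],[0,0,0.05,0,0,0,0],[0,0,0.05,0,0,0,0],[0,0,0.05,0,0,0,0],[0,0,0.03,0,0,0,0],[0,0,0.014,0,0,0,0],[0,0,0.007,0,0,0,0],[0,0,0,0,0,0,0]],
])

```text
time: 9.98
eef_pos: [0.4536, 0.1619, 0.0446]
orientation: [0.998, 0.07, 0.001, -0.0]
force: [-0.4, 0.1, -2.3]
width: 0.0095
```

```bash
python3 mv.py .4515 .1635 .0425 .144
```

```text
P [0.4536 0.1619 0.0446] psi 0.141 w 0.0095 q6 1.64 F [-0.4045  0.078  -2.2641] t 9.97
turn [ 0.     -0.0007 -0.0019] then shift [-0.0037 -0.0039  0.0042] rows>= 0.05
```

>>> move_arm([
  [[-0.003,-0.003,0.003,0,0,0,0],[0,0,0.002,0,0,0,0],[0,0,0,0,0,0,0.4],[0,0,0,0,0,0,0.4],[0,0,0,0,0,0,0.4],[0,0,-0.02,0,0,0,0.4],[0,0,-0.06,0,0,0,0.4],[0,0,-0.06,0,0,0,0.6],[0,0,-0.06,0,0,0,1],[0,0,-0.06,0,0,0,1],[0,0,0,0,0,0,1]],
])

```text
time: 11.35
eef_pos: [0.4522, 0.1634, 0.1738]
orientation: [0.998, 0.071, 0.002, -0.0]
force: [-1.0, -0.6, 0.1]
width: 0.0726
```

Run:
```python
from mv import *
p=arm.camera("wrist"); save(p,"w4.png")
go(.42,.40,.17,.144)
```

```text
P [0.4517 0.1632 0.1725] psi 0.1412 w 0.0763 q6 1.64 F [ 0.2176 -0.1794 -0.7209] t 11.4
turn [-0.     -0.0012 -0.0018] then shift [ 0.0053 -0.4777  0.0049] rows>= 5.975
```

View pics/w4.png

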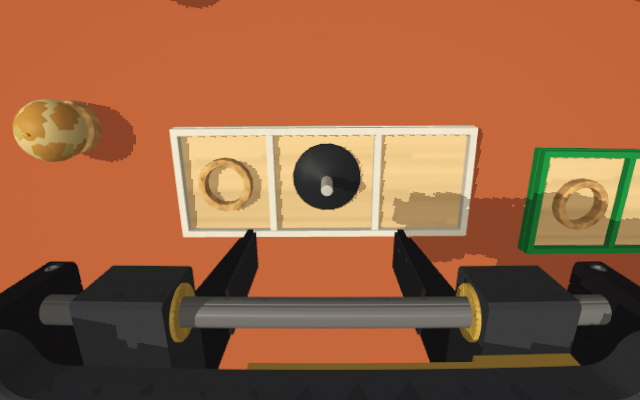

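The steel foot stands centred in the middle cell at (327,176). Next is the cream ball, the brown-patched one at (50,130).

Run:
```python
from mv import *
from fit import fit,ball
p=arm.camera("wrist")
ms=[d for d in arm.trace(p,"ball_cream") if d["mask"][130,45]]
if ms:
    x,f,n=fit(p,ms[0]["mask"].astype(np.float32),ball,[.469,.404],[.01,.01]); print(x,f,n)
go(.4695,.404,.17,.144)
```

```text
[0.4694 0.4062] 118.9375 3847.0
P [0.4512 0.1631 0.1711] psi 0.1411 w 0.0851 q6 1.64 F [-0.2834 -0.5802  0.1624] t 11.5
turn [ 0.0001  0.0006 -0.0019] then shift [ 0.1055 -0.4716  0.0022] rows>= 5.8999999999999995
```

>>> move_arm([
  [[0.0152,-0.0677,0,0,0,0,1],[0.0152,-0.0677,0,0,0,0,1],[0.0152,-0.0677,0,0,0,0,1],[0.0152,-0.0677,0,0,0,0,1],[0.0152,-0.0677,0,0,0,0,1],[0.0152,-0.0677,0,0,0,0,1],[0.0152,-0.0677,0,0,0,0,1],[0,0,0.02,0,0,0,1],[0,0,0.05,0,0,0,1],[0,0,0.05,0,0,0,1],[0,0,0.02,0,0,0,1],[0,0,0,0,0,0,1]],
], grip_force=15)

```text
time: 13.0
eef_pos: [0.4708, 0.4046, 0.1007]
orientation: [0.998, 0.07, -0.001, 0.001]
force: [-0.3, -0.3, 0.1]
width: 0.0948
```

Run:
```python
from mv import *
go(.4695,.405,.029,.144)
p=arm.camera("wrist"); save(p,"w5.png")
```

```text
P [0.4708 0.4046 0.1007] psi 0.1406 w 0.0948 q6 2.03 F [-0.3244 -0.2661  0.0842] t 13.0
turn [ 0.0006  0.0011 -0.0021] then shift [-0.0024 -0.0012  0.1435] rows>= 1.7874999999999999
```

View pics/w5.png

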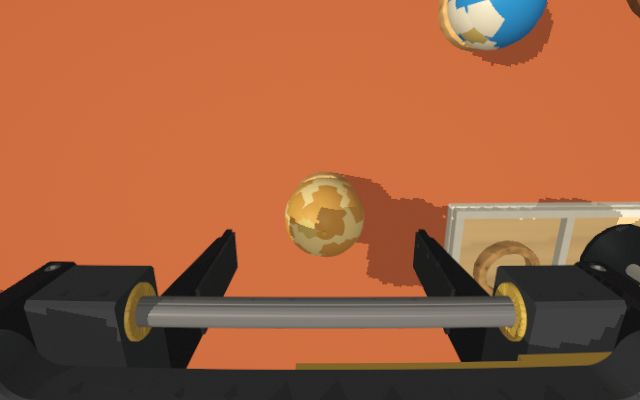

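The cream ball (325,215) is midway between the fingers (235–418). I'll go down, close and lift.

>>> move_arm([
  [[-0.002,-0.001,0.04,0,0,0,1],[0,0,0.05,0,0,0,1],[0,0,0.04,0,0,0,1],[0,0,0.013,0,0,0,1],[0,0,0,0,0,0,0.8],[0,0,0,0,0,0,0.2],[0,0,0,0,0,0,0.2],[0,0,0,0,0,0,0.2],[0,0,0,0,0,0,0.2],[0,0,-0.02,0,0,0,0.2],[0,0,-0.05,0,0,0,0.2],[0,0,-0.06,0,0,0,0.2],[0,0,-0.06,0,0,0,0.2],[0,0,-0.03,0,0,0,0.2],[0,0,0,0,0,0,0.2]],
], grip_force=15)

```text
time: 14.92
eef_pos: [0.4701, 0.4057, 0.1409]
orientation: [0.998, 0.07, 0.001, -0.0]
force: [0.5, -0.7, -0.8]
width: 0.0533
```

Run:
```python
from mv import *
go(.439,.254,.12,.144)
p=arm.camera("wrist"); save(p,"w6.png")
```

```text
P [0.4701 0.4057 0.1409] psi 0.141 w 0.0533 q6 2.04 F [ 0.4551 -0.7091 -0.7583] t 14.93
turn [-0.0004 -0.0009 -0.0019] then shift [-0.105   0.2914  0.0418] rows>= 3.6374999999999997
```

View pics/w6.png

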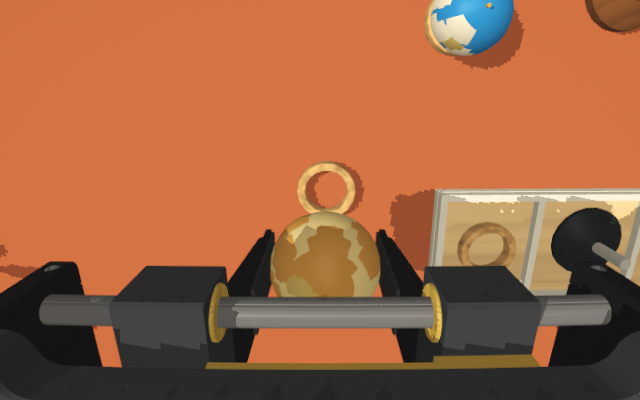

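>>> move_arm([
  [[-0.021,0.0583,0,0,0,0,0.2],[-0.021,0.0583,0,0,0,0,0.2],[-0.021,0.0583,0,0,0,0,0.2],[-0.021,0.0583,0,0,0,0,0.2],[-0.021,0.0583,0,0,0,0,0.2],[0,0,0.03,0,0,0,0.2],[0,0,0.04,0,0,0,0.2],[0,0,0.04,0,0,0,0.2],[0,0,0.03,0,0,0,0.2],[0,0,0.03,0,0,0,0.2],[0,0,0.015,0,0,0,0.2],[0,0,0,0,0,0,0.2]],
])

```text
time: 16.48
eef_pos: [0.4383, 0.2539, 0.0472]
orientation: [0.998, 0.07, -0.0, 0.0]
force: [0.5, 0.4, -1.2]
width: 0.0535
```

Run:
```python
from mv import *
go(.439,.254,.037,.144)
p=arm.camera("wrist"); save(p,"w7.png")
```

```text
P [0.4383 0.2539 0.0472] psi 0.1411 w 0.0535 q6 1.82 F [ 0.5161  0.4256 -1.1879] t 16.48
turn [ 0.0002  0.0004 -0.0019] then shift [0.0014 0.     0.0203] rows>= 0.25
```

View pics/w7.png

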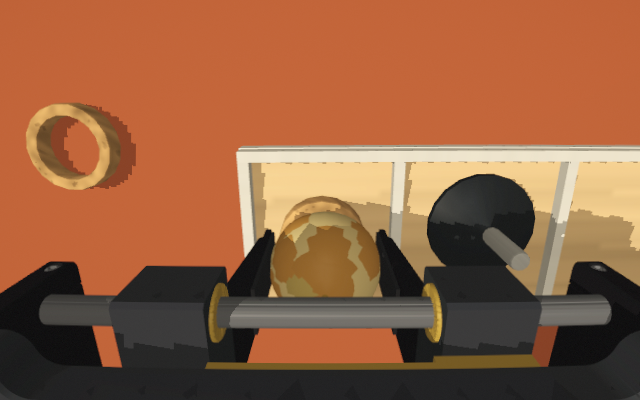

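>>> move_arm([
  [[0,0,0.008,0,0,0,0.2],[0,0,0.006,0,0,0,0.2],[0,0,0.004,0,0,0,0.2],[0,0,0,0,0,0,0.2]],
])

```text
time: 17.02
eef_pos: [0.4385, 0.254, 0.039]
orientation: [0.998, 0.07, 0.0, -0.0]
force: [-1.3, 0.5, 6.9]
width: 0.0535
```

Contact is felt (+7 N), so the ball is seated. I'll release slowly and rise.

>>> move_arm([
  [[0,0,0,0,0,0,0.6],[0,0,0,0,0,0,0.75],[0,0,0,0,0,0,0.75],[0,0,-0.02,0,0,0,0.75],[0,0,-0.05,0,0,0,0.75],[0,0,-0.06,0,0,0,1],[0,0,-0.06,0,0,0,1],[0,0,-0.06,0,0,0,1],[0,0,0,0,0,0,1]],
])

```text
time: 18.15
eef_pos: [0.4391, 0.2542, 0.166]
orientation: [0.998, 0.07, 0.002, -0.001]
force: [0.7, 0.7, 0.8]
width: 0.0947
```

Run:
```python
from mv import *
from fit import fit,ball
p=arm.camera("wrist"); save(p,"w8.png")
from fit import g
for z,x0 in ((.040,[.439,.254]),(.032,[.617,.324])):
  for n in ("ball_cream","ball_ocean"):
    for d in arm.trace(p,n)[:3]:
        C,_=cloud(p,d["mask"])
        if len(C) and np.linalg.norm(np.median(C[:,:2],0)-x0)<.04:
            print(n,z,fit(p,d["mask"].astype(np.float32),lambda x:np.r_[x[0],x[1],z]+.027*g,x0,[.01,.01]))
go(.617,.324,.17,.144)
```

```text
ball_cream 0.04 (array([0.4367, 0.2567]), np.float64(71.0), np.float32(3188.0))
P [0.4381 0.2537 0.1628] psi 0.1409 w 0.0948 q6 1.82 F [ 0.4842  0.0088 -0.8332] t 18.4
turn [ 0.0003  0.0009 -0.0019] then shift [ 0.3743 -0.0878 -0.0144] rows>= 4.675
```

View pics/w8.png

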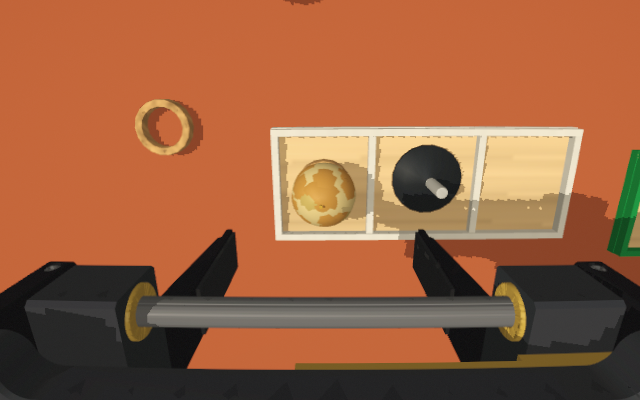

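The cream ball is seated at (324,192), within 3 mm of the ring centre. Next is the ocean ball.

>>> move_arm([
  [[0.055,-0.0176,0,0,0,0,1],[0.055,-0.0176,0,0,0,0,1],[0.055,-0.0176,0,0,0,0,1],[0.055,-0.0176,0,0,0,0,1],[0.055,-0.0176,0,0,0,0,1],[0,0,0,0,0,0,1]],
])

```text
time: 19.15
eef_pos: [0.5691, 0.317, 0.162]
orientation: [0.998, 0.07, -0.001, 0.0]
force: [0.1, -0.5, 0.1]
width: 0.095
```

Run:
```python
from mv import *
from fit import fit,ball,disc
p=arm.camera("wrist"); save(p,"w9.png")
for n,m,x0 in (("ball_ocean",ball,[.617,.324]),("foot_wood",disc(.008),[.663,.197])):
    for d in arm.trace(p,n)[:3]:
        C,_=cloud(p,d["mask"])
        if len(C) and np.linalg.norm(np.median(C[:,:2],0)-x0)<.04:
            print(n,fit(p,d["mask"].astype(np.float32),m,x0,[.01,.01]))
go(.617,.324,.029,.141)
```

```text
ball_ocean (array([0.6174, 0.3253]), np.float64(99.125), np.float32(3513.0))
foot_wood (array([0.6636, 0.1971]), np.float64(100.0625), np.float32(4573.0))
P [0.5675 0.3164 0.1628] psi 0.141 w 0.0949 q6 1.84 F [-0.4095  0.2135 -0.2914] t 19.3
turn [0.0004 0.0012 0.    ] then shift [ 0.1002 -0.0011  0.2676] rows>= 3.35
```

View pics/w9.png

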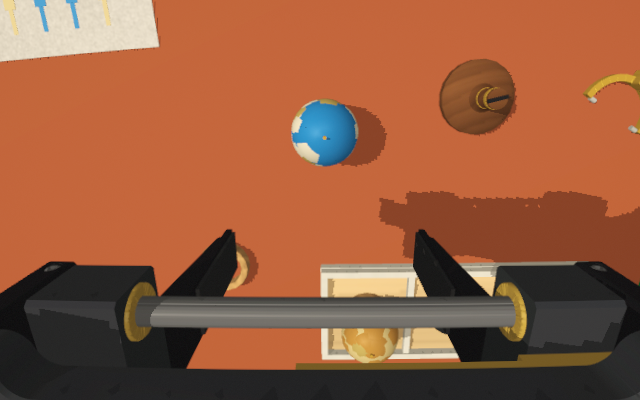

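The ocean ball is at (325,132), blue with off-white land as described, and the wood foot is at (478,97). I'll grasp the ball and lift.

>>> move_arm([
  [[0.05,-0.0015,0,0,0,0,1],[0.05,-0.0015,0,0,0,0,1],[0,0,0.04,0,0,0,1],[0,0,0.06,0,0,0,1],[0,0,0.06,0,0,0,1],[0,0,0.05,0,0,0,1],[0,0,0.04,0,0,0,1],[0,0,0.0176,0,0,0,1],[0,0,0,0,0,0,1],[0,0,0,0,0,0,0.2],[0,0,0,0,0,0,0.2],[0,0,0,0,0,0,0.2],[0,0,0,0,0,0,0.2],[0,0,-0.02,0,0,0,0.2],[0,0,-0.05,0,0,0,0.2],[0,0,-0.06,0,0,0,0.2],[0,0,-0.06,0,0,0,0.2],[0,0,-0.04,0,0,0,0.2],[0,0,0,0,0,0,0.2]],
], grip_force=15)

```text
time: 21.68
eef_pos: [0.6181, 0.3255, 0.1464]
orientation: [0.998, 0.07, 0.001, -0.0]
force: [-0.0, 0.4, -0.7]
width: 0.0526
```

Run:
```python
from mv import *
go(.4646-.06,-.13,.15,.133)
p=arm.camera("wrist"); save(p,"w10.png")
```

```text
P [0.6181 0.3255 0.1464] psi 0.1411 w 0.0526 q6 1.82 F [-0.0195  0.4017 -0.6995] t 21.68
turn [-0.0004 -0.0016  0.0051] then shift [-0.544   0.8463 -0.0072] rows>= 10.575
```

View pics/w10.png

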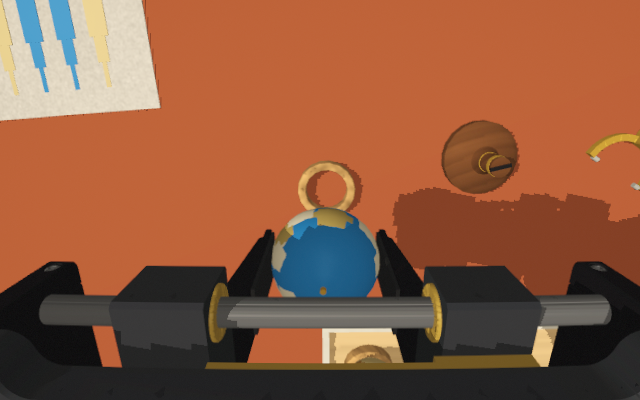

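>>> move_arm([
  [[-0.0418,0.065,0,0,0,0.005,0.2],[-0.0418,0.065,0,0,0,0,0.2],[-0.0418,0.065,0,0,0,0,0.2],[-0.0418,0.065,0,0,0,0,0.2],[-0.0418,0.065,0,0,0,0,0.2],[-0.0418,0.065,0,0,0,0,0.2],[-0.0418,0.065,0,0,0,0,0.2],[-0.0418,0.065,0,0,0,0,0.2],[-0.0418,0.065,0,0,0,0,0.2],[-0.0418,0.065,0,0,0,0,0.2],[-0.0418,0.065,0,0,0,0,0.2],[-0.0418,0.065,0,0,0,0,0.2],[-0.0418,0.065,0,0,0,0,0.2],[0,0,0,0,0,0,0.2]],
])

```text
time: 23.48
eef_pos: [0.4036, -0.131, 0.144]
orientation: [0.998, 0.065, -0.001, -0.0]
force: [-0.6, 0.9, -1.4]
width: 0.0535
```

Run:
```python
from mv import *
from fit import fit,tray
p=arm.camera("wrist"); save(p,"w11.png")
go(.4646,-.0853,.15,.133)
for d in arm.trace(p,"tray_green")[:1]:
    x,f,n=fit(p,d["mask"].astype(np.float32),tray,[.477,-.1765,.133],[.01,.01,.05]); print(x,f,n,d["score"])
```

```text
P [ 0.4041 -0.1302  0.1441] psi 0.1307 w 0.0533 q6 0.97 F [-0.2593  0.4356 -1.0964] t 23.52
turn [-0.0006  0.0009 -0.0014] then shift [ 0.1319 -0.0729 -0.0118] rows>= 1.6500000000000001
[ 0.4791 -0.1753  0.1386] 625.875 46224.0 0.64
```

View pics/w11.png

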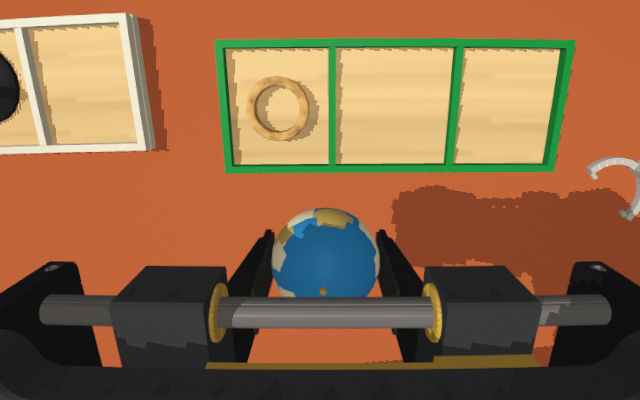

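The green tray's rim corners are (215,40), (575,41), (555,171), (228,173) and its ring is at (278,108).

Run:
```python
from mv import *
p=arm.camera("wrist")
c=plane(p,[[215,40],[575,41],[554,171],[228,173]],.0165); e=(c[0]+c[3]-c[1]-c[2])/2
print(c.mean(0),np.linalg.norm(e[:2]),np.arctan2(-e[0],e[1]))
print("ring",plane(p,[[278.5,108]],.02))
go(.4662,-.0845,.144,.1307)
```

```text
[ 0.4793 -0.175   0.0165] 0.27607911957783837 0.1390306497297843
ring [[ 0.4675 -0.0836  0.02  ]]
P [ 0.4046 -0.1292  0.1443] psi 0.133 w 0.0531 q6 0.97 F [-0.1604  0.4378 -1.9995] t 23.62
turn [-0.0004  0.0006  0.0015] then shift [ 0.1337 -0.0726  0.0006] rows>= 1.675
```

>>> move_arm([
  [[0.0445,-0.0242,0,0,0,0,0.2],[0.0445,-0.0242,0,0,0,0,0.2],[0.0445,-0.0242,0,0,0,0,0.2],[0,0,0.04,0,0,0,0.2],[0,0,0.05,0,0,0,0.2],[0,0,0.04,0,0,0,0.2],[0,0,0.03,0,0,0,0.2],[0,0,0.02,0,0,0,0.2],[0,0,0.014,0,0,0,0.2],[0,0,0,0,0,0,0.2]],
])

```text
time: 24.88
eef_pos: [0.466, -0.0846, 0.0476]
orientation: [0.998, 0.067, -0.0, -0.0]
force: [-0.2, -0.1, -0.4]
width: 0.053
```

Run:
```python
from mv import *
go(.4662,-.0845,.038,.133)
p=arm.camera("wrist"); save(p,"w12.png")
```

```text
P [ 0.466  -0.0846  0.0476] psi 0.1335 w 0.053 q6 1.12 F [-0.214  -0.0588 -0.3902] t 24.88
turn [-0.0001  0.0003  0.0003] then shift [ 0.0004 -0.0001  0.0192] rows>= 0.2375
```

View pics/w12.png

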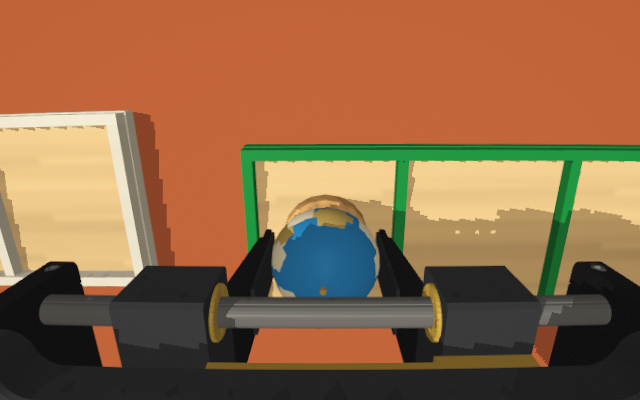

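>>> move_arm([
  [[0,0,0.008,0,0,0,0.2],[0,0,0.006,0,0,0,0.2],[0,0,0.003,0,0,0,0.2],[0,0,0,0,0,0,0.2]],
])

```text
time: 25.42
eef_pos: [0.4664, -0.0848, 0.0403]
orientation: [0.998, 0.066, 0.001, 0.0]
force: [-1.7, 2.1, 16.4]
width: 0.053
```

>>> move_arm([
  [[0,0,-0.002,0,0,0,0.2],[0,0,0,0,0,0,0.6],[0,0,0,0,0,0,0.75],[0,0,0,0,0,0,0.75],[0,0,-0.02,0,0,0,0.75],[0,0,-0.05,0,0,0,0.75],[0,0,-0.06,0,0,0,0.75],[0,0,-0.06,0,0,0,0.6],[0,0,-0.06,0,0,0,0.6],[0,0,0,0,0,0,0.6]],
])

```text
time: 26.68
eef_pos: [0.4668, -0.085, 0.1676]
orientation: [0.998, 0.067, 0.002, 0.001]
force: [0.2, 0.1, -0.4]
width: 0.0574
```

Run:
```python
from mv import *
from fit import fit,g
p=arm.camera("wrist"); save(p,"w13.png")
for d in arm.trace(p,"ball_ocean")[:1]:
    print(fit(p,d["mask"].astype(np.float32),lambda x:np.r_[x[0],x[1],.040]+.027*g,[.466,-.085],[.01,.01]))
go(.605,.197,.165,.133)
```

```text
(array([ 0.4657, -0.0839]), np.float64(96.625), np.float32(3269.0))
P [ 0.4658 -0.0848  0.1654] psi 0.1331 w 0.0569 q6 1.12 F [-0.6975  0.0852 -0.435 ] t 26.77
turn [ 0.0002 -0.0002  0.0001] then shift [ 0.3506 -0.5217  0.0008] rows>= 6.525
```

View pics/w13.png

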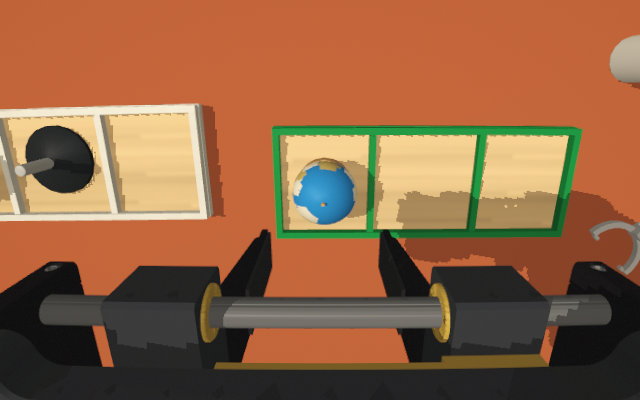

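The ocean ball is seated at (324,190), within 1 mm of the ring centre. Next is the wood foot.

>>> move_arm([
  [[0.044,-0.065,0,0,0,0,0.6],[0.044,-0.065,0,0,0,0,0.6],[0.044,-0.065,0,0,0,0,0.6],[0.044,-0.065,0,0,0,0,0.6],[0.044,-0.065,0,0,0,0,0.6],[0.044,-0.065,0,0,0,0,0.6],[0.044,-0.065,0,0,0,0,0.6],[0.044,-0.065,0,0,0,0,0.6],[0,0,0,0,0,0,0.6]],
])

```text
time: 27.9
eef_pos: [0.606, 0.198, 0.1634]
orientation: [0.998, 0.068, -0.001, 0.0]
force: [-0.8, 0.0, 0.1]
width: 0.0575
```

Run:
```python
from mv import *
from fit import fit,disc
p=arm.camera("wrist"); save(p,"w14.png")
go(.6635,.197,.041,.133)
for d in arm.trace(p,"foot_wood")[:1]:
    print(d["score"],fit(p,d["mask"].astype(np.float32),disc(.008),[.663,.197],[.01,.01]))
```

```text
P [0.6054 0.1968 0.1636] psi 0.1347 w 0.0571 q6 1.65 F [ 0.2567  0.1716 -0.9232] t 27.95
turn [0.0002 0.0016 0.0011] then shift [0.1153 0.015  0.2452] rows>= 3.0625
0.85 (array([0.6636, 0.198 ]), np.float64(88.5625), np.float32(4193.0))
```

View pics/w14.png

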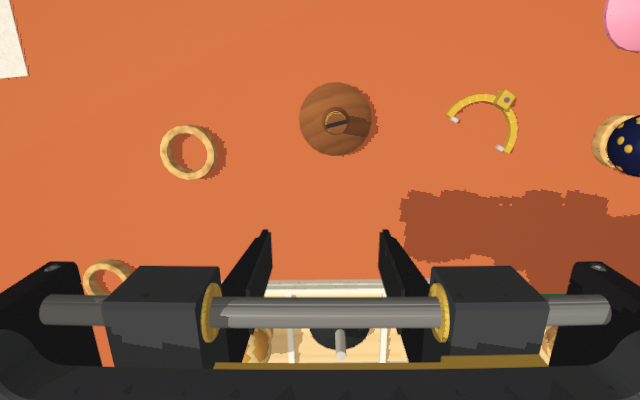

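>>> move_arm([
  [[0.0385,0.0048,0,0,0,0,0.6],[0.0385,0.0048,0,0,0,0,0.6],[0.0385,0.0048,0,0,0,0,0.6],[0,0,0.04,0,0,0,0.6],[0,0,0.055,0,0,0,0.6],[0,0,0.055,0,0,0,0.6],[0,0,0.045,0,0,0,0.6],[0,0,0.03,0,0,0,0.6],[0,0,0.02,0,0,0,0.6],[0,0,0,0,0,0,0.6]],
], grip_force=30)

```text
time: 29.25
eef_pos: [0.664, 0.1964, 0.0424]
orientation: [0.998, 0.066, -0.0, 0.0]
force: [1.0, 0.2, 0.0]
width: 0.0569
```

Run:
```python
from mv import *
go(.6636,.1975,.041,.133)
p=arm.camera("wrist"); save(p,"w15.png")
```

```text
P [0.664  0.1964 0.0424] psi 0.1329 w 0.0569 q6 1.63 F [1.0167 0.1581 0.0484] t 29.25
turn [ 0.0001  0.0005 -0.0001] then shift [-0.0005 -0.0023  0.0029] rows>= 0.0375
```

View pics/w15.png

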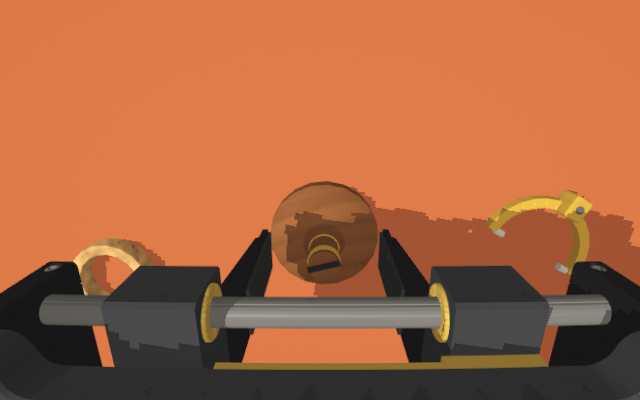

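>>> move_arm([
  [[0,-0.002,0.002,0,0,0,0.6],[0,0,0,0,0,0,0],[0,0,0,0,0,0,0],[0,0,0,0,0,0,0],[0,0,0,0,0,0,0],[0,0,-0.02,0,0,0,0],[0,0,-0.05,0,0,0,0],[0,0,-0.06,0,0,0,0],[0,0,-0.06,0,0,0,0],[0,0,-0.04,0,0,0,0],[0,0,0,0,0,0,0]],
], grip_force=30)

```text
time: 30.68
eef_pos: [0.6646, 0.1979, 0.1588]
orientation: [0.998, 0.067, 0.002, -0.0]
force: [0.3, 0.2, -0.6]
width: 0.0153
```

Run:
```python
from mv import *
go(.4785,-.1755,.158,.133)
p=arm.camera("wrist"); save(p,"w16.png")
```

```text
P [0.6646 0.1979 0.1588] psi 0.1332 w 0.0153 q6 1.63 F [ 0.3402  0.194  -0.6407] t 30.68
turn [-0.0001 -0.0021  0.0001] then shift [-0.4679  0.6908  0.0016] rows>= 8.6375
```

View pics/w16.png

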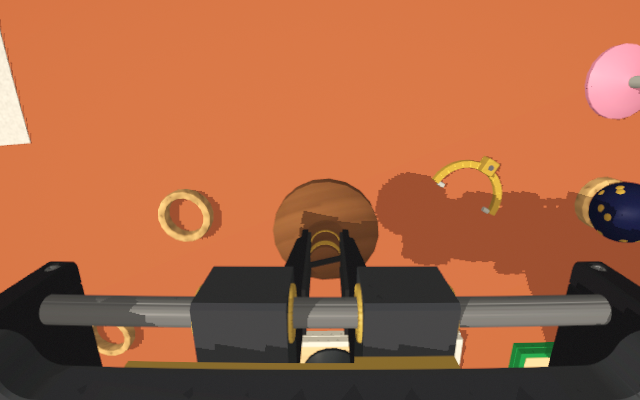

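>>> move_arm([
  [[-0.0425,0.0628,0,0,0,0,0],[-0.0425,0.0628,0,0,0,0,0],[-0.0425,0.0628,0,0,0,0,0],[-0.0425,0.0628,0,0,0,0,0],[-0.0425,0.0628,0,0,0,0,0],[-0.0425,0.0628,0,0,0,0,0],[-0.0425,0.0628,0,0,0,0,0],[-0.0425,0.0628,0,0,0,0,0],[-0.0425,0.0628,0,0,0,0,0],[-0.0425,0.0628,0,0,0,0,0],[-0.0425,0.0628,0,0,0,0,0],[0,0,0.04,0,0,0,0],[0,0,0.05,0,0,0,0],[0,0,0.05,0,0,0,0],[0,0,0.04,0,0,0,0],[0,0,0.02,0,0,0,0],[0,0,0.01,0,0,0,0],[0,0,0,0,0,0,0]],
])

```text
time: 32.98
eef_pos: [0.4788, -0.1755, 0.0526]
orientation: [0.998, 0.066, 0.001, 0.0]
force: [1.4, 3.6, 8.9]
width: 0.0152
```

Run:
```python
from mv import *
go(.4785,-.1755,.0495,.133)
p=arm.camera("wrist"); save(p,"w17.png")
```

```text
P [ 0.4788 -0.1755  0.0526] psi 0.133 w 0.0152 q6 0.96 F [1.387  3.6238 8.857 ] t 32.98
turn [ 0.0005 -0.001   0.    ] then shift [-0.0006 -0.0002  0.0063] rows>= 0.075
```

View pics/w17.png

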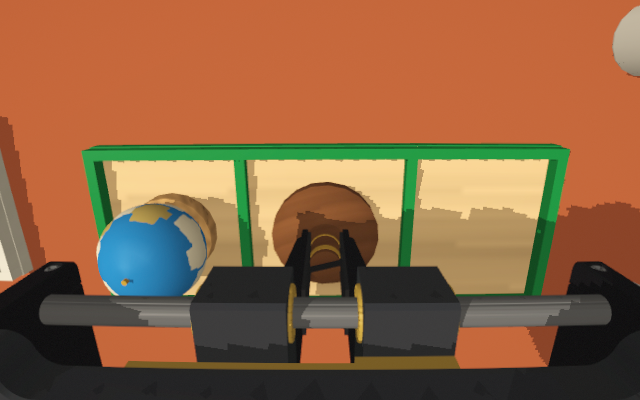

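The foot is in the middle cell and already in contact with the floor (9 N), so I'll release.

>>> move_arm([
  [[0,0,-0.002,0,0,0,0],[0,0,0,0,0,0,0.4],[0,0,0,0,0,0,0.4],[0,0,0,0,0,0,0.4],[0,0,-0.02,0,0,0,0.4],[0,0,-0.06,0,0,0,0.4],[0,0,-0.06,0,0,0,0.4],[0,0,-0.06,0,0,0,0.4],[0,0,-0.03,0,0,0,0.4],[0,0,0,0,0,0,0.4]],
])

```text
time: 34.28
eef_pos: [0.4784, -0.1757, 0.1686]
orientation: [0.998, 0.067, 0.001, 0.0]
force: [0.6, 0.4, 0.4]
width: 0.038
```

Run:
```python
from mv import *
p=arm.camera("wrist"); save(p,"w18.png")
go(.61,.066,.165,-.4)
```

```text
P [ 0.4781 -0.1755  0.1677] psi 0.1331 w 0.0378 q6 0.96 F [ 0.8414  0.282  -0.361 ] t 34.33
turn [ 0.0001 -0.0001  0.3394] then shift [ 0.0549 -0.5477  0.0053] rows>= 6.8500000000000005
```

View pics/w18.png

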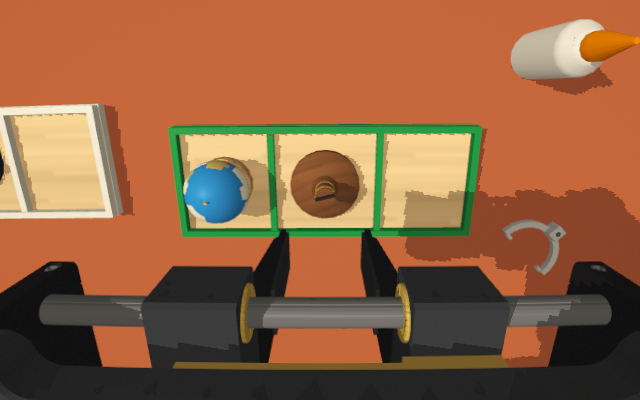

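The wood foot stands centred at (325,184). I'll go to the brass arc next, turning to line up with its lug.

>>> move_arm([
  [[0,0,0,0,0,0.085,0.4],[0,0,0,0,0,0.085,0.4],[0,0,0,0,0,0.085,0.4],[0,0,0,0,0,0.084,0.4],[0.006,-0.061,0,0,0,0,0.4],[0.006,-0.061,0,0,0,0,0.4],[0.006,-0.061,0,0,0,0,0.4],[0.006,-0.061,0,0,0,0,0.4],[0.006,-0.061,0,0,0,0,0.4],[0.006,-0.061,0,0,0,0,0.4],[0.006,-0.061,0,0,0,0,0.4],[0.006,-0.061,0,0,0,0,0.4],[0.006,-0.061,0,0,0,0,0.4],[0,0,0,0,0,0,0.4]],
])

```text
time: 36.08
eef_pos: [0.6098, 0.0682, 0.166]
orientation: [0.98, -0.197, -0.001, 0.0]
force: [-0.5, -0.5, 0.0]
width: 0.038
```

Run:
```python
from mv import *
p=arm.camera("wrist"); save(p,"w19.png"); save(p,"w19b.png",(220,60,380,180),5)
go(.70,.055,.0215,-.4)
```

```text
P [0.6094 0.0672 0.1662] psi -0.398 w 0.038 q6 1.97 F [-0.8847  0.3959 -1.0503] t 36.12
turn [0.0007 0.0014 0.0013] then shift [ 0.1765 -0.048   0.2893] rows>= 3.6125
```

View pics/w19.png

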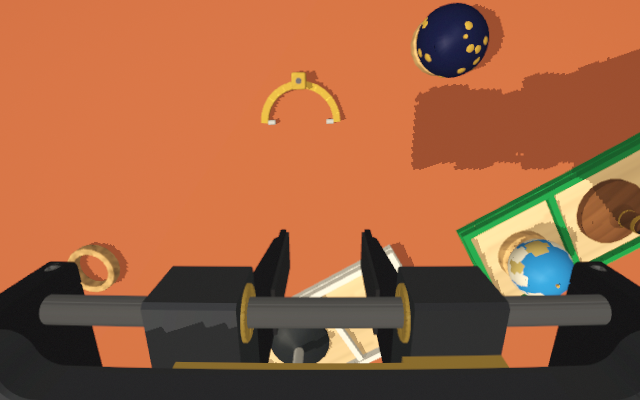

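View pics/w19b.png

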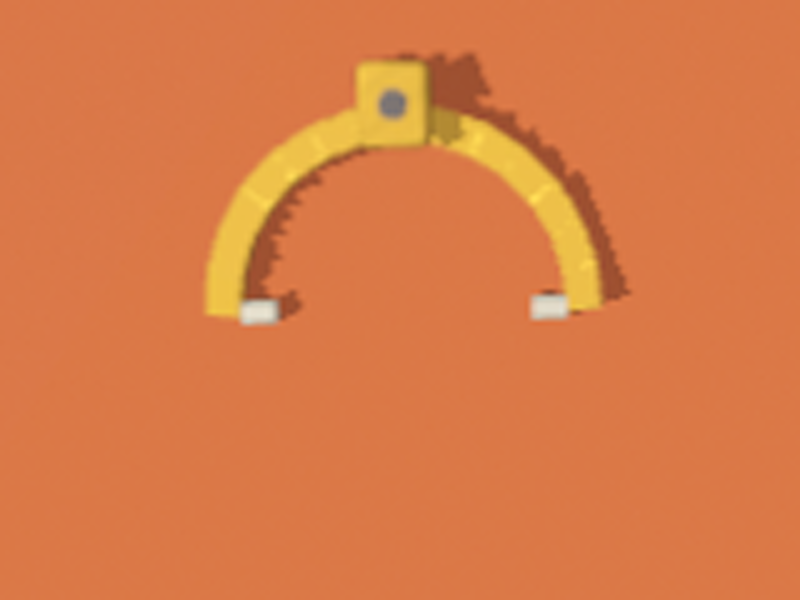

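The brass arc's lug is at (298,81), its ends at (263,122) and (339,121), and it lines up with the jaws.

Run:
```python
from mv import *
p=arm.camera("wrist")
f=lambda a:np.array(a)/5+[220,60]
L=plane(p,[f([392.5,104])],.014)[0]; e=plane(p,[f([206,314]),f([602,306])],.006); print(L,e)
d=L-e.mean(0); print("psi",np.arctan2(d[1],d[0]), "from ends",np.arctan2(*( -(e[1]-e[0])[[0,1]]*[-1,1])), "len",np.linalg.norm(d[:2]),np.linalg.norm(e[1]-e[0]))
t=e[0]-e[1]; print("perp",np.arctan2(-t[0],t[1]))
go(L[0],L[1],.0215,-.398)
```

```text
[0.7003 0.0543 0.014 ] [[0.6808 0.1001 0.006 ]
 [0.6546 0.0343 0.006 ]]
psi -0.3761837430532551 from ends -0.3784247932968212 len 0.035066058029566076 0.07080808781169509
perp -0.3784247932968212
P [0.6092 0.0666 0.1665] psi -0.3988 w 0.0379 q6 1.97 F [ 0.1324  0.258  -0.2867] t 36.17
turn [ 0.0007  0.0013 -0.0005] then shift [ 0.1775 -0.048   0.29  ] rows>= 3.6249999999999996
```

>>> move_arm([
  [[0,0,0,0,0,-0.0133,0.4],[0.0446,-0.0111,0,0,0,0,0.4],[0.0446,-0.0111,0,0,0,0,0.4],[0.0446,-0.0111,0,0,0,0,0.4],[0.0446,-0.0111,0,0,0,0,0.4],[0,0,0.04,0,0,0,0.4],[0,0,0.06,0,0,0,0.4],[0,0,0.06,0,0,0,0.4],[0,0,0.05,0,0,0,0.4],[0,0,0.03,0,0,0,0.4],[0,0,0.02,0,0,0,0.4],[0,0,0,0,0,0,0.4]],
])

```text
time: 37.67
eef_pos: [0.7008, 0.0542, 0.0376]
orientation: [0.982, -0.188, -0.0, 0.0]
force: [-0.1, 0.6, 0.8]
width: 0.0382
```

Run:
```python
from mv import *
p=arm.camera("wrist"); save(p,"w20.png")
go(.7003,.0543,.0215,-.378)
```

```text
P [0.7012 0.0543 0.0383] psi -0.3784 w 0.0379 q6 1.93 F [ 0.4228 -0.5351  0.7312] t 37.73
turn [-0.0001 -0.0004 -0.0002] then shift [-0.0016  0.0007  0.0336] rows>= 0.42500000000000004
```

View pics/w20.png

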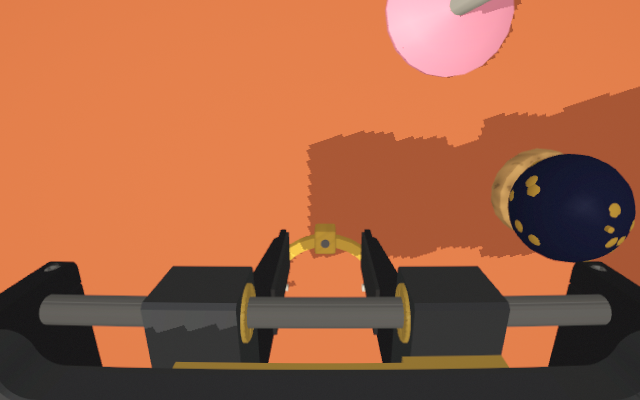

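The lug at (325,243) is centred between the fingertips. I'll lower, grip and lift.

>>> move_arm([
  [[-0.001,0,0.02,0,0,0,0.4],[0,0,0.0135,0,0,0,0.4],[0,0,0,0,0,0,0.4],[0,0,0,0,0,0,0],[0,0,0,0,0,0,0],[0,0,0,0,0,0,0],[0,0,0,0,0,0,0],[0,0,-0.01,0,0,0,0],[0,0,-0.04,0,0,0,0],[0,0,-0.06,0,0,0,0],[0,0,-0.06,0,0,0,0],[0,0,-0.06,0,0,0,0],[0,0,-0.03,0,0,0,0],[0,0,0,0,0,0,0]],
], grip_force=30)

```text
time: 39.48
eef_pos: [0.7007, 0.0546, 0.1524]
orientation: [0.982, -0.188, 0.001, -0.0]
force: [-0.5, -0.6, -1.7]
width: 0.0117
```

Run:
```python
from mv import *
p=arm.camera("wrist"); save(p,"w21.png")
go(.489,-.25,.15,1.708)
```

```text
P [0.7003 0.0546 0.1511] psi -0.3785 w 0.0118 q6 1.93 F [ 0.3603 -0.6371 -0.7315] t 39.52
turn [ 0.0001 -0.0001 -1.3283] then shift [-0.5457 -0.502   0.0022] rows>= 6.825
```

View pics/w21.png

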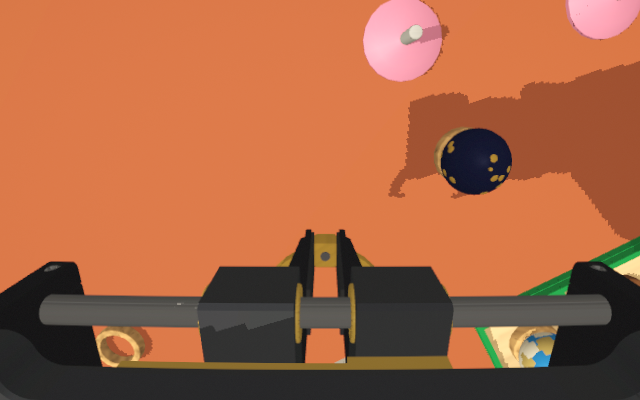

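>>> move_arm([
  [[0,0,0,0,0,-0.0949,0],[0,0,0,0,0,-0.0949,0],[0,0,0,0,0,-0.0949,0],[0,0,0,0,0,-0.0949,0],[0,0,0,0,0,-0.0949,0],[0,0,0,0,0,-0.0949,0],[0,0,0,0,0,-0.0949,0],[0,0,0,0,0,-0.0949,0],[0,0,0,0,0,-0.0949,0],[0,0,0,0,0,-0.0949,0],[0,0,0,0,0,-0.0949,0],[0,0,0,0,0,-0.0949,0],[0,0,0,0,0,-0.0949,0],[0,0,0,0,0,-0.0949,0],[0,0,0,0,0,0,0]],
])

```text
time: 41.4
eef_pos: [0.7, 0.0546, 0.1496]
orientation: [0.657, 0.754, -0.001, -0.001]
force: [-0.1, 0.4, -1.1]
width: 0.0115
```

```bash
python3 mv.py .4888 -.2498 .15 1.708
```

```text
P [0.7    0.0546 0.1496] psi 1.7075 w 0.0115 q6 -0.15 F [-0.0618  0.3768 -1.1152] t 41.4
turn [-0.0014 -0.0002 -0.0003] then shift [-0.5454 -0.5016 -0.0008] rows>= 6.8125
```

>>> move_arm([
  [[-0.0545,-0.0502,0,0,0,0,0],[-0.0545,-0.0502,0,0,0,0,0],[-0.0545,-0.0502,0,0,0,0,0],[-0.0545,-0.0502,0,0,0,0,0],[-0.0545,-0.0502,0,0,0,0,0],[-0.0545,-0.0502,0,0,0,0,0],[-0.0545,-0.0502,0,0,0,0,0],[-0.0545,-0.0502,0,0,0,0,0],[-0.0545,-0.0502,0,0,0,0,0],[-0.0545,-0.0502,0,0,0,0,0],[0,0,0.05,0,0,0,0],[0,0,0.05,0,0,0,0],[0,0,0,0,0,0,0]],
])

```text
time: 43.02
eef_pos: [0.4883, -0.2493, 0.0994]
orientation: [0.658, 0.753, -0.0, -0.002]
force: [0.3, -0.7, -0.0]
width: 0.0117
```

Run:
```python
from mv import *
go(.4888,-.2498,.0305,1.708)
p=arm.camera("wrist"); save(p,"w22.png")
p=arm.camera("scene"); save(p,"s22.png",(140,130,330,250),4)
```

```text
P [ 0.4883 -0.2493  0.0994] psi 1.7054 w 0.0117 q6 -0.73 F [ 0.2857 -0.6506 -0.0318] t 43.02
turn [-0.0018 -0.0016 -0.0017] then shift [-0.0011  0.0008  0.1378] rows>= 1.725
```

View pics/w22.png

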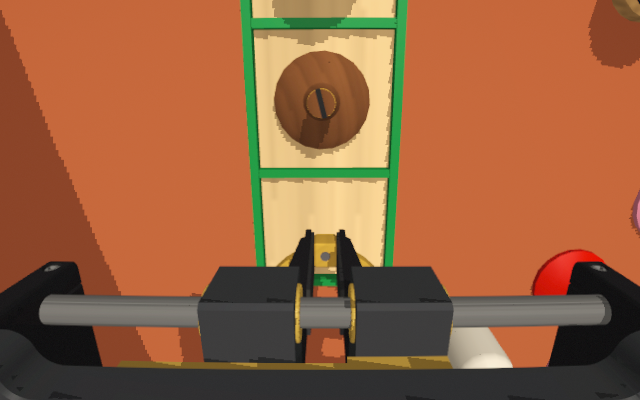

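View pics/s22.png

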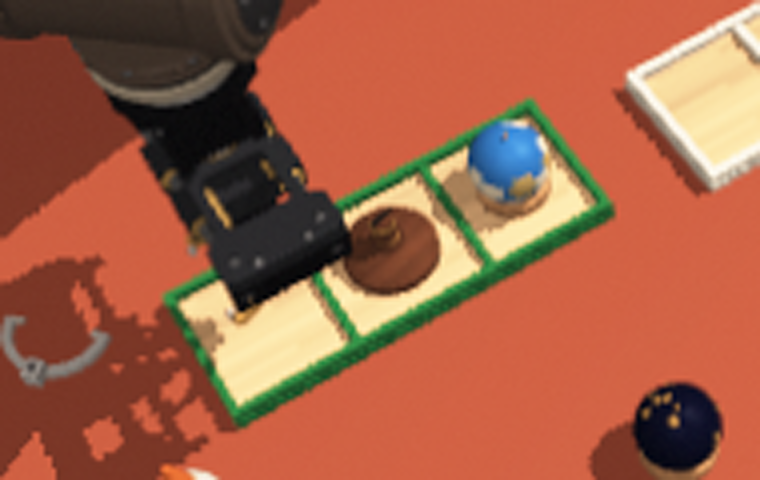

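Alignment with the tray looks good: the cell walls are symmetric about the fingers at x≈255 and 395. I'll lower.

>>> move_arm([
  [[0,0,0.03,0,0,0,0],[0,0,0.04,0,0,0,0],[0,0,0.035,0,0,0,0],[0,0,0.02,0,0,0,0],[0,0,0.008,0,0,0,0],[0,0,0,0,0,0,0]],
])

```text
time: 43.88
eef_pos: [0.4893, -0.2498, 0.0347]
orientation: [0.657, 0.754, -0.0, 0.0]
force: [0.7, 0.4, -1.3]
width: 0.0114
```

>>> move_arm([
  [[0,0,0.004,0,0,0,0],[0,0,0.003,0,0,0,0],[0,0,0,0,0,0,0]],
])

```text
time: 44.25
eef_pos: [0.4892, -0.2498, 0.0312]
orientation: [0.657, 0.754, -0.0, 0.0]
force: [-0.1, -0.4, 0.0]
width: 0.0115
```

>>> move_arm([
  [[0,0,0.002,0,0,0,0],[0,0,0,0,0,0,0],[0,0,0,0,0,0,0.35],[0,0,0,0,0,0,0.35],[0,0,0,0,0,0,0.35],[0,0,-0.02,0,0,0,0.35],[0,0,-0.06,0,0,0,0.35],[0,0,-0.06,0,0,0,0.35],[0,0,-0.06,0,0,0,0.35],[-0.05,0,-0.06,0,0,0,0.35],[-0.05,0,-0.06,0,0,0,0.35],[0,0,0,0,0,0,0.35]],
])

```text
time: 45.75
eef_pos: [0.4967, -0.3008, 0.1926]
orientation: [0.657, 0.754, 0.0, 0.002]
force: [-0.7, 0.3, -0.6]
width: 0.0333
```

Run:
```python
from mv import *
from fit import fit,g,disc,tray
p=arm.camera("wrist"); save(p,"w23.png"); go(.48,-.33,.3)
p=arm.camera("scene"); save(p,"s23.png",(140,90,440,320),2.6)
p=arm.camera("top"); save(p,"t23.png",(140,130,460,300),2.5)
```

```text
P [ 0.496  -0.2996  0.1909] psi 1.7075 w 0.0333 q6 -0.79 F [-1.0244  1.2403 -1.1365] t 45.8
turn [0.0008 0.0008 0.    ] then shift [-0.0559 -0.04   -0.2181] rows>= 2.725
```

View pics/w23.png

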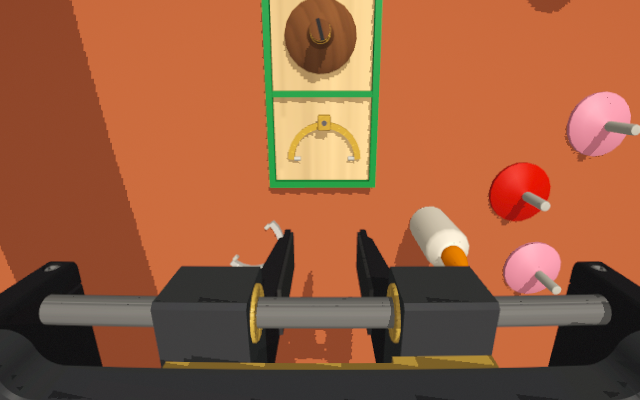

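View pics/s23.png

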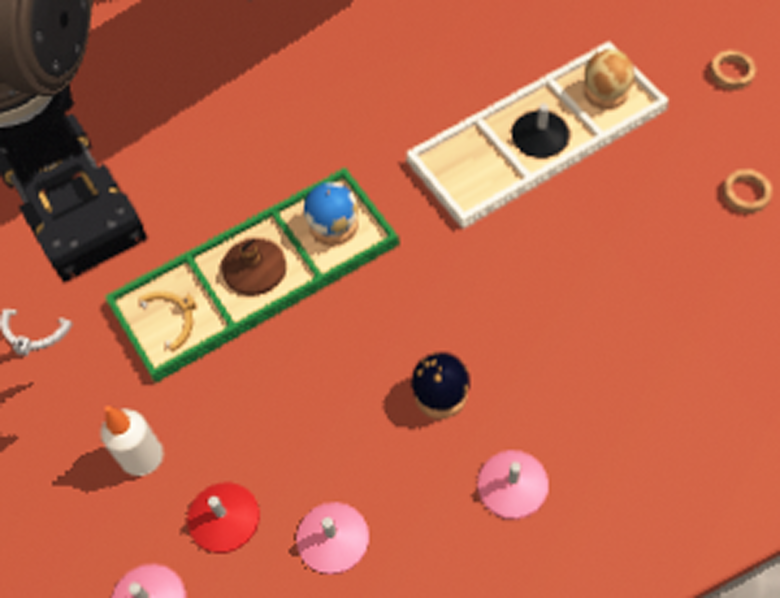

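All five parts are in their cells, the arc lies in the meridian cell (crop 170,318), and the stock is untouched. I'll do a numeric check before handing in.

Run:
```python
from mv import *
from fit import fit,g,disc
p=arm.camera("wrist")
L=plane(p,[[324,123]],.022)[0]; e=plane(p,[[291,161],[357,160]],.014).mean(0)
o=L+(e-L)/np.linalg.norm(e-L)*.017
c,s=np.cos(.137),np.sin(.137)
def tf(x,T): d=np.array(x[:2])-T[:2]; c,s=np.cos(T[2]),np.sin(T[2]); return np.array([c*d[0]+s*d[1],-s*d[0]+c*d[1]])
G=[.4785,-.1755,.137];W=[.4515,.1635,.146]
print("arc",tf(o,G))
p=arm.camera("top")
for n,T,x0,m in (("ball_ocean",G,[.466,-.085],lambda x:np.r_[x[0],x[1],.04]+.027*g),("ball_cream",W,[.438,.255],lambda x:np.r_[x[0],x[1],.04]+.027*g),
  ("foot_wood",G,G[:2],lambda x:disc(.008)(x)+[0,0,.008]),("foot_steel",W,W[:2],lambda x:disc(.004)(x)+[0,0,.008])):
    for d in arm.trace(p,n):
        C,_=cloud(p,d["mask"])
        if len(C) and np.linalg.norm(np.median(C[:,:2],0)-x0)<.03:
            x=fit(p,d["mask"].astype(np.float32),m,x0,[.01,.01])[0]; print(n,x,tf(x,T),"zmax",np.percentile(C[:,2],98)); break
    else: print(n,"not found")
print(arm.read_state()["time"])
```

```text
arc [ 0.0003 -0.0879]
ball_ocean [ 0.4663 -0.0863] [0.0001 0.0901] zmax 0.07147492236695106
ball_cream [0.4383 0.2544] [0.0002 0.0918] zmax 0.07142808850232736
foot_wood [ 0.4776 -0.1769] [-0.0011 -0.0012] zmax 0.05544725802970264
foot_steel [0.4569 0.1611] [ 0.005  -0.0032] zmax 0.054678753657883244
46.2
```

```bash
python3 -c "
from station import arm
print(arm.sign_off())"
```

```text
the job is handed in; nothing more can be done
None
```

Both kits are made up and the job is handed in at about 46 s of the 118 s allowed.

- **Green tray:** it holds the ocean ball, the dark-wood foot and the brass meridian. The meridian lies flat with its lug towards the foot cell.
- **White tray:** it holds the cream ball and the black steel foot. Its meridian cell is empty.

My last camera checks put each part at these offsets from the centre of its cell:

| Part | Offset | Allowed |
|---|---|---|
| Ocean and cream balls | about 2 mm or less along each tray axis | 8 mm |
| Wood foot | about 1 mm | 15 mm |
| Steel foot | about 5 mm | 15 mm |
| Brass meridian | about 4 mm | 23 mm along tray x, 19 mm along y |

- **Setting down:** both balls were lowered to contact before release. The last push showed 7 N on the cream ball and 16 N on the ocean ball.
- **Left in the stock:** the celestial ball, the aluminium meridian and the glue bottle looked untouched, as did the pink and red look-alikes. I judged these from the pictures only.
- **Disagreements:** the cameras disagreed by 2–5 mm on some positions, within the tolerances. The wrist view had the cream ball about 3 mm from its ring centre just after placing. The wood foot touched the tray floor about 2–3 mm earlier than I expected, and it stood upright and centred afterwards.

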